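Proof-press the two sprung corners of a cap-printing nest

TASK

Check the springs of the cap-printing nest: with the fingertips, press each of its two sprung corners (the ones with blue pads) down until that corner's red drag needle stands on the green mark of its scale, then let the corner spring back up. A needle stays at the furthest point it was pushed to and must end on its mark, not short of it or past it. Do not touch the needles or shift the marks, lift nothing, and leave the cap in its seat and everything else where it stands.

Things in the scene. Friction and masses are not known exactly. Their poses are not given: they have to be found in the camera images.
- nest: cap-printing nest: grey base 166 x 166 x 12 mm, fixed to the bench, turned 9 to 40 deg clockwise from above, so that its own x axis points away from the robot and to the right. Origin: centre of its underside, z up. A plate 160 x 160, top 48 above the bench, tilts on a ball at (65, 65, 42), its far corner, and on springs at (-65, 65), the robot's left, and (65, -65), its right.
- left_pad (a point): centre of the top of the blue round press pad (30 mm across, 7 mm high) on the left sprung corner, at (-65, +65) mm in the nest's frame; 55 mm above the bench at rest. The spring starts to give at about 1.5 N and takes about 8 N for 19 mm; hard stop at about 22 mm (10 N). Pressing the pad's centre leaves the other corner where it is.
- left_tilt (a joint): tilt of the plate at the left corner, rad: 0 at rest (up), grows as that corner is pressed, 0.175 at the stop; the pad goes down by 130 mm x this value; springs back to 0 when let go
- left_needle: upright thin red drag needle of the left corner, 5 mm thick; origin at its pivot, 42 mm above the bench. A pin on the plate pushes it along as the corner goes down and leaves it there when the corner rises; nothing takes it back. At the start it may stand up to 0.03 rad ahead of the pin. Not to be touched.
- left_tip (a point): point near the top of the left red needle, 110 mm from its pivot. As the left corner goes down it moves along the nest's own -x axis, 0.85 mm for each mm the pad goes down
- left_mark (a point): centre of the green mark, a tab 5 mm wide on the top edge (145 mm up) of the left corner's white scale plate, 110 mm from the needle's pivot line and 13.5 mm to the outside of the needle. The needle is on it when tip and mark are level along the nest's own -x axis. It stands 5 to 16 mm from the needle's upright place, differing from run to run.
- right_pad (a point): centre of the top of the blue round press pad (30 mm across, 7 mm high) on the right sprung corner, at (+65, -65) mm in the nest's frame; 55 mm above the bench at rest. The spring starts to give at about 1.5 N and takes about 8 N for 19 mm; hard stop at about 22 mm (10 N). Pressing the pad's centre leaves the other corner where it is.
- right_tilt (a joint): tilt of the plate at the right corner, rad: 0 at rest (up), grows as that corner is pressed, 0.175 at the stop; the pad goes down by 130 mm x this value; springs back to 0 when let go
- right_needle: upright thin red drag needle of the right corner, 5 mm thick; origin at its pivot, 42 mm above the bench. A pin on the plate pushes it along as the corner goes down and leaves it there when the corner rises; nothing takes it back. At the start it may stand up to 0.03 rad ahead of the pin. Not to be touched.
- right_tip (a point): point near the top of the right red needle, 110 mm from its pivot. As the right corner goes down it moves along the nest's own -y axis, 0.85 mm for each mm the pad goes down
- right_mark (a point): centre of the green mark, a tab 5 mm wide on the top edge (145 mm up) of the right corner's white scale plate, 110 mm from the needle's pivot line and 13.5 mm to the outside of the needle. The needle is on it when tip and mark are level along the nest's own -y axis. It stands 5 to 16 mm from the needle's upright place, differing from run to run.
- seat (a point): centre of the cap's seat, on the plate's top face at the middle of the plate, inside a low grey ring (28 mm inside, 6 mm high)
- nest_cap: loose black cap, 24 mm across and 9 mm high, lying in the ring in the middle of the plate; origin at the centre of its underside. Stays there.
- black_jar: ink jar, cream with a black band, 60 mm across, 62 mm high; loose bystander, origin at the centre of its underside; to be left alone
- red_marker: felt marker with a red cap, 128 mm long, 15 mm thick, lying; loose bystander, origin at the centre of its underside; to be left alone
- driver: red-handled screwdriver, 185 mm long, 25 mm thick, lying; loose bystander, origin at the centre of its underside; to be left alone
- allen_key: dark L-shaped hex key, 47 x 76 x 5 mm, lying; loose bystander, origin at the centre of its underside; to be left alone

How it is judged (in metres and radians):
At the end, for the whole second after the job is handed in: Both red needles stand on their green marks (tip within 2.5 mm of the mark's centre along the scale), both corners are back up (tilt under 0.012 rad) and at rest, the cap lies in its seat (within 8 mm), and the loose bystanders stand where they were (within 12 mm) (x of left_tip in the frame of left_mark between -0.0025 and 0.0025 m and value of joint each of left_tilt, right_tilt below 0.012 rad and velocity of joint each of left_tilt, right_tilt below 0.02 rad/s and y of right_tip in the frame of right_mark between -0.0025 and 0.0025 m and distance between nest_cap and seat below 0.008 m and distance of each of black_jar, red_marker, driver, allen_key from where it was at the start of the episode below 0.012 m); the robot touches nothing.
It fails at once if the nest was pressed with the arm or the body of the gripper instead of the fingers (contact force between the arm and nest above 3 N).
It fails at once if a red needle was touched by the robot (contact force between any of the fingers, the arm and left_needle above 0.2 N or contact force between any of the fingers, the arm and right_needle above 0.2 N).
It fails at once if a green mark was shifted (distance of any of left_mark, right_mark from where it was at the start of the episode above 0.003 m).
It fails at once if the cap left its seat in the nest (distance between nest_cap and seat above 0.012 m).
It fails at once if a bystander was moved or lifted (distance of any of black_jar, red_marker, driver, allen_key from where it was at the start of the episode above 0.012 m).
It also fails if it takes over 58 s, if anything falls off the work surface, if the arm or the gripper's body presses on something with over 40 N, if the wrist force passes 120 N, or if a joint passes its speed limit or range.

ROBOT

A 6-joint arm with a two-finger parallel gripper is mounted at the origin on a cart in front of the work surface, level with it; the furniture and walls round the work are solid. World frame = base frame: x ahead of the robot, y to its left, z up, the work surface at z = 0. Lengths are in m, angles in degrees, forces in N, time in s.
With the tool pointing down it reaches from about 0.4 to 0.825 m from the base axis. Payload 7 kg.
Tool frame: the origin (TCP) lies at the very end of the fingers, on their centre line; the grasp point (between the pads) lies 19 mm behind it; x points along the fingers, y is the direction in which the jaws open and shut, and the axes are right-handed (so a half turn about x gives the same grasp; the last joint's range is limited). The gripper opens to 88 mm and grips with 3 to 60 N. Pads are 19 mm wide; open, the fingers measure 130 mm over their backs; the gripper's body (78 mm by 193 mm) begins 47 mm behind the grasp point.
Start: joints at [87.267, 20.546, 0.682, 0, -70.136, -16.507], TCP at [0.222, 0.637, 0.227] pointing down, gripper open.
Joint ranges: [-176.03, 176.03], [-82.01, 121.73], [-58.28, 71.71], [-173.87, 95.51], [-174.79, -0.11], [-173.66, 173.66]. Speed limits (degrees/s): [136.94, 136.94, 172.46, 180, 180, 180].

INTERFACE

Orientations are given as [roll, pitch, yaw] about the fixed x, y, z axes, in that order (R = Rz(yaw) Ry(pitch) Rx(roll)).
In Python, from plant import * gives the robot as it stands. The module is installed in compiled form; this text tells all that it offers.
- The arm moves only by the shell command python3 -m creep 'ROWS' [FORCE]. ROWS is a JSON object of lists of equal length, an entry for each row: "jaw": the closure, from -1 (fully open) to 1 (shut); "translation": the shift along the tool's x, y, z in m, a list of three; "roll": the turn about the tool's x in rad. A call has exactly 10 rows; each row shifts and turns the commanded pose from where the row before left it, along the tool's axes as they then stand; what a row does not reach is not made up. A row lasts 1/10 s, in which the tool goes at most 50 mm and 8.59 degrees, less where a joint would pass 70% of its speed; a pose out of reach is approached as far as the arm can. A call with a gripper value outside its range is refused whole. The fingers move at their own pace and stop on an object; FORCE is the grip in N (left out, the last holds). Time passes only in rows, so rows that do not move let the fingers close, or fill a call up. It gives the time, the measured TCP pose, the force and the opening at its end, in the units of the state.
- get_state(): the state, without advancing time (a new reading comes with each control period).
- capture(name): name is "scene" or "top" or "wrist"; returns a dict with "image" (400x640x3 uint8, red, green, blue), "fovy" (degrees; the focal length in pixels is half the picture's height over the tangent of half this angle, whatever the lens; pixels are square), "cx", "cy" (the principal point, pixels), "D" ([k1, k2, p1, p2, k3] as OpenCV has them; the pictures are not rectified), "pose" (4x4, takes a point from camera to world coordinates); the wrist camera has in their place "tool_from_camera" (4x4, takes a point from camera to tool coordinates, whose origin is the TCP and whose axes are the tool frame's). Camera axes: x right, y up, looking along -z (the intrinsics and any distortion apply to the point x, -y, -z); pixel columns grow to the right and rows downward; lengths in m; the calibration is good to about 2 mm. A picture is of the moment at which its call begins: read the wrist's pose just before it. There is no depth.
- close_job(): hands the job in, once; it reports no verdict.
The state is a dict: "time_s": time; "joints": joint angles; "qd": joint speeds; "joint_torque": joint torques, N m; "tcp_pos": TCP position; "eef_rot": TCP orientation; "contact_force": force on the tool from outside, world axes, zero at the start; "moment": the same for the moment, N m; "gripper_width": finger opening in m.
Only numpy, scipy, OpenCV 4.12 (cv2) and the standard library are available. Lean on these libraries where they do the work, as an engineer would, in place of code of your own. Each camera call takes 0.05 s, during which the arm holds its last target.

## Working session

There is one attempt and no reset: what is moved stays moved. The work goes in short steps, Python scripts to look and compute and a shell command to move; the robot and the scene stay as the last step left them, time stands still between calls to the robot, and variables do not carry over. Pictures are saved under pics/ and viewed, and the job is handed in when it is done.

```bash
mkdir -p pics
python3 - <<'E'
from plant import *
import cv2
print(get_state())
for n in ["scene","top","wrist"]:
    c=capture(n)
    cv2.imwrite(f"pics/{n}0.png",c["image"][:,:,::-1])
    print(n,{k:(v if k!="image" else 0) for k,v in c.items()})
E
```

```text
{'time_s': 0.0, 'joints': array([ 8.72681481e+01,  2.05918014e+01,  6.32372654e-01, -2.05764668e-02,
       -7.01372318e+01, -1.65056365e+01]), 'qd': array([-0.04683257,  0.0245186 , -0.03396568,  0.0328397 ,  0.04964001,
        0.02247376]), 'joint_torque': array([-3.15200650e-04, -5.82704079e+01,  2.93067098e+01,  6.99781626e+00,
        6.93427603e-03, -1.61124613e-04]), 'tcp_pos': array([0.22227636, 0.63680938, 0.2256065 ]), 'eef_rot': array([  95.19103079,   89.9014224 , -104.05346518]), 'contact_force': array([0.36511724, 0.4911322 , 0.36259364]), 'moment': array([0.04715544, 0.02418034, 0.00917857]), 'gripper_width': 0.08762031371765135}
scene {'image': 0, 'fovy': 48.53995211696755, 'cx': 319.9425677438668, 'cy': 199.0311044699343, 'D': array([-0.0239844,  0.       ,  0.       ,  0.       ,  0.       ]), 'pose': array([[ 0.74172629,  0.50292859, -0.44373972,  0.18498933],
       [-0.67052839,  0.57112406, -0.47350712, -0.68752273],
       [ 0.01529016,  0.64875276,  0.76084562,  0.80822947],
       [ 0.        ,  0.        ,  0.        ,  1.        ]])}
top {'image': 0, 'fovy
[... 239 characters left out ...]
5,  0.00798133, -0.01655193, -0.25920542],
       [-0.01542122,  0.12538152,  0.99198874,  1.17779306],
       [ 0.        ,  0.        ,  0.        ,  1.        ]])}
wrist {'image': 0, 'fovy': 59.726172700475594, 'cx': 317.32445347484844, 'cy': 200.2860587047409, 'D': array([-0.0264656,  0.       ,  0.       ,  0.       ,  0.       ]), 'tool_from_camera': array([[ 2.12884948e-03,  2.46544817e-01, -9.69129053e-01,
        -1.58314458e-01],
       [ 9.99997012e-01, -1.68973029e-03,  1.76679139e-03,
         5.57853144e-04],
       [-1.20197345e-03, -9.69129918e-01, -2.46547677e-01,
        -6.51227304e-02],
       [ 0.00000000e+00,  0.00000000e+00,  0.00000000e+00,
         1.00000000e+00]])}
```

View pics/scene0.png

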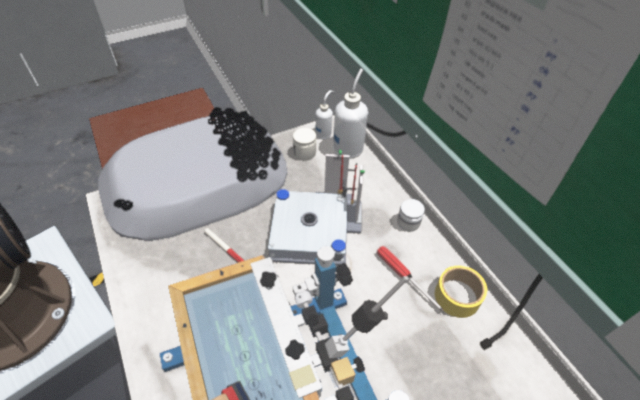

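View pics/top0.png

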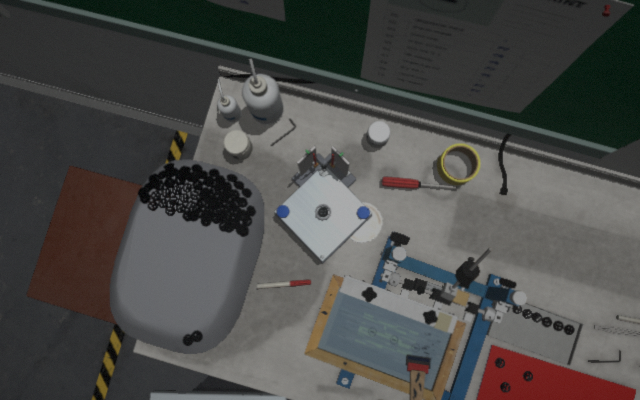

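View pics/wrist0.png

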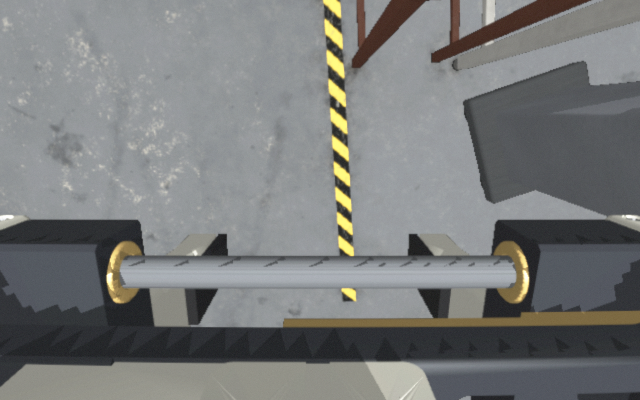

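```bash
cat > h.py <<'E'
import numpy as np, cv2
from scipy.spatial.transform import Rotation as Rn
def K(c):
    h=c["image"].shape[0]; f=h/2/np.tan(np.radians(c["fovy"])/2)
    return np.array([[f,0,c["cx"]],[0,f,c["cy"]],[0,0,1]])
def T_tool(s):
    T=np.eye(4); T[:3,:3]=Rn.from_euler("xyz",s["eef_rot"],degrees=True).as_matrix(); T[:3,3]=s["tcp_pos"]; return T
def ray(c,P,px):
    u=cv2.undistortPoints(np.array(px,float).reshape(-1,1,2),K(c),c["D"]).reshape(-1,2)
    d=np.c_[u[:,0],-u[:,1],-np.ones(len(u))]@P[:3,:3].T
    return P[:3,3],d/np.linalg.norm(d,axis=1,keepdims=True)
def onz(c,P,px,z):
    o,d=ray(c,P,px); return o+d*((z-o[2])/d[:,2:3])
def proj(c,P,X):
    X=np.atleast_2d(X); p=(X-P[:3,3])@P[:3,:3]; p=p*[1,-1,-1]
    return cv2.projectPoints(p.reshape(-1,1,3),np.zeros(3),np.zeros(3),K(c),c["D"])[0].reshape(-1,2)
def blobs(im,kind,amin=6):
    hsv=cv2.cvtColor(im,cv2.COLOR_RGB2HSV).astype(int); H,S,V=hsv[...,0],hsv[...,1],hsv[...,2]
    m={"blue":(H>105)&(H<130)&(S>120)&(V>60),"red":((H<8)|(H>172))&(S>110)&(V>60),"green":(H>40)&(H<85)&(S>90)&(V>50)}[kind].astype(np.uint8)
    n,l,st,ce=cv2.connectedComponentsWithStats(m)
    return m,[(ce[i].round(2).tolist(),st[i].tolist()) for i in range(1,n) if st[i][4]>=amin]
E
python3 - <<'E'
from plant import *
from h import *
c=capture("top"); s=capture("scene")
cv2.imwrite("pics/t1.png",cv2.resize(c["image"][125:275,240:400,::-1],None,fx=4.9,fy=4,interpolation=cv2.INTER_CUBIC)[:600,:800])
cv2.imwrite("pics/s1.png",cv2.resize(s["image"][130:280,240:400,::-1],None,fx=4,fy=4,interpolation=cv2.INTER_CUBIC))
for cc in (c,s):
    for k in ("blue","green","red"): print(k,[b for b in blobs(cc["image"],k,4)[1] if 200<b[0][0]<420 and 120<b[0][1]<290])
b=[x for x in blobs(c["image"],"blue")[1]]
print(onz(c,c["pose"],[[283,212],[363,213],[322.5,212]],0.055))
E
```

```text
blue [([282.37, 211.1], [277, 206, 12, 11, 107]), ([363.0, 212.34], [358, 207, 11, 11, 101])]
green [([307.0, 151.5], [306, 150, 3, 4, 6]), ([340.83, 154.0], [340, 153, 3, 3, 6])]
red [([313.57, 154.86], [313, 153, 2, 5, 7]), ([332.5, 154.5], [332, 154, 2, 2, 4]), ([399.86, 182.31], [382, 177, 37, 11, 313]), ([300.15, 282.41], [290, 280, 21, 6, 93])]
blue [([282.27, 193.99], [277, 190, 12, 9, 86]), ([338.28, 245.0], [332, 240, 13, 11, 109])]
green [([339.6, 151.2], [339, 150, 2, 3, 5])]
red [([393.09, 261.28], [378, 247, 32, 29, 327]), ([234.63, 255.23], [228, 249, 16, 13, 82])]
[[ 0.57045474 -0.14965343  0.055     ]
 [ 0.56964845 -0.33205725  0.055     ]
 [ 0.5711921  -0.23982957  0.055     ]]
```

View pics/t1.png

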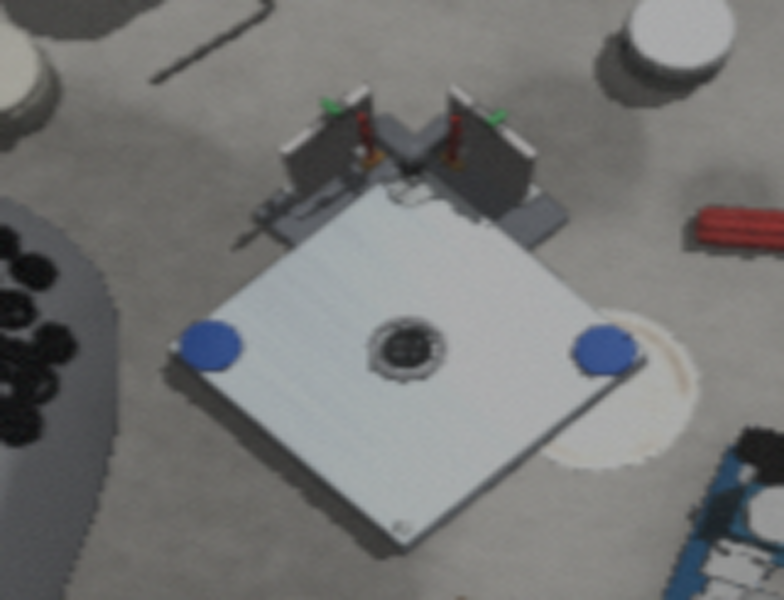

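View pics/s1.png

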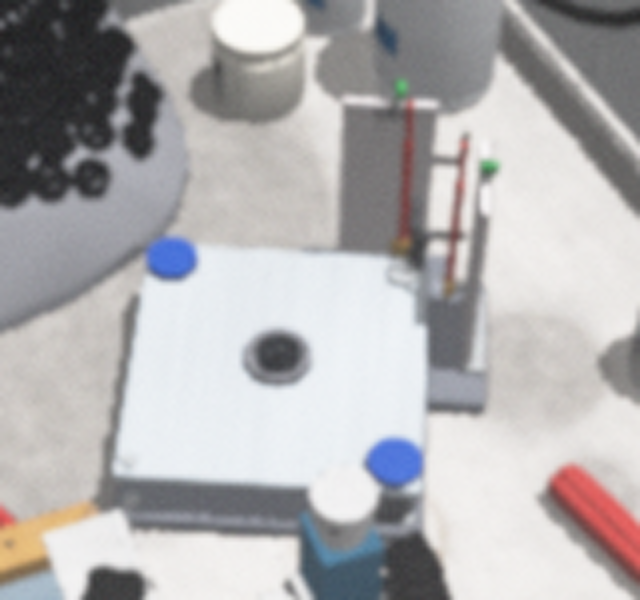

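Run:
```python
from plant import *
from h import *
c=capture("top"); s=capture("scene")
for cc,a,b in ((c,[282.37,211.1],[363,212.34]),(s,[282.27,193.99],[338.28,245.0])):
    # blob incl. side wall: use z~0.0535
    X=onz(cc,cc["pose"],[a,b],0.0535); d=X[1]-X[0]
    print(X.round(4),np.linalg.norm(d),np.degrees(np.arctan2(d[1],d[0]))+45)
```

```text
[[ 0.5727 -0.148   0.0535]
 [ 0.5713 -0.3322  0.0535]] 0.18413738266838423 -45.42085605558778
[[ 0.5714 -0.1506  0.0535]
 [ 0.5701 -0.3349  0.0535]] 0.1843401373826068 -45.39551837261898
```

Run:
```python
from plant import *
from h import *
print(T_tool(get_state()).round(3))
c=capture("top"); s=capture("scene")
print("marks",onz(c,c["pose"],[[307,151.5],[340.8,154]],.147),onz(s,s["pose"],[[340,151.2],[362,171.5]],.147))
print("tips top",onz(c,c["pose"],[[313.6,153.5],[332.8,153.5]],.152))
print("tips scene",onz(s,s["pose"],[[342.3,155.5],[356,164.5]],.152))
```

```text
[[-0.    -0.33  -0.944  0.222]
 [-0.    -0.944  0.33   0.637]
 [-1.     0.    -0.     0.226]
 [ 0.     0.     0.     1.   ]]
marks [[ 0.68956158 -0.20712774  0.147     ]
 [ 0.68457143 -0.27903967  0.147     ]] [[ 0.6942369  -0.20391001  0.147     ]
 [ 0.68640633 -0.27800422  0.147     ]]
tips top [[ 0.68408557 -0.22141591  0.152     ]
 [ 0.68434082 -0.26202882  0.152     ]]
tips scene [[ 0.68490298 -0.22034685  0.152     ]
 [ 0.68771551 -0.25860946  0.152     ]]
```

```bash
python3 -m creep '{"jaw":[1,1,1,1,1,1,1,1,1,1],"translation":[[-0.022,0,0],[-0.022,0,0],[-0.022,0,0],[-0.022,0,0],[-0.022,0,0],[-0.022,0,0],[-0.022,0,0],[-0.022,0,0],[-0.022,0,0],[-0.022,0,0]],"roll":[0.14,0.14,0.14,0.14,0.14,0.14,0.14,0.14,0.14,0.14]}' 20; python3 -c "
from h import *
from plant import *
s=get_state();print(T_tool(s).round(3),s['joints'].round(1))"
```

```text
time_s: 1.45
tcp_pos: [0.2224, 0.6371, 0.4476]
eef_rot: [17.5, 90.0, 97.7]
contact_force: [-0.1, 0.4, -0.7]
gripper_width: 0.0129
[[-0.    -0.985  0.17   0.222]
 [ 0.     0.17   0.985  0.637]
 [-1.     0.     0.     0.448]
 [ 0.     0.     0.     1.   ]] [ 87.3  18.1  24.9  -0.  -96.8 -97.1]
```

```bash
python3 -m creep '{"jaw":[1,1,1,1,1,1,1,1,1,1],"translation":[[0,-0.031,-0.039],[0,-0.031,-0.039],[0,-0.031,-0.039],[0,-0.031,-0.039],[0,-0.031,-0.039],[0,-0.031,-0.039],[0,-0.031,-0.039],[0,-0.031,-0.039],[0,-0.031,-0.039],[0,-0.031,-0.039]],"roll":[0,0,0,0,0,0,0,0,0,0]}'
python3 -m creep '{"jaw":[1,1,1,1,1,1,1,1,1,1],"translation":[[0,-0.031,-0.039],[0,-0.031,-0.039],[0,-0.031,-0.039],[0,-0.031,-0.039],[0,-0.031,-0.039],[0,-0.031,-0.039],[0,-0.031,-0.039],[0,-0.031,-0.039],[0,-0.031,-0.039],[0,-0.031,-0.039]],"roll":[0,0,0,0,0,0,0,0,0,0]}'
```

```text
time_s: 2.45
tcp_pos: [0.4645, 0.1996, 0.4471]
eef_rot: [-35.2, 89.9, 45.3]
contact_force: [1.2, 0.4, 0.6]
gripper_width: 0.0003
time_s: 3.45
tcp_pos: [0.7065, -0.2359, 0.4467]
eef_rot: [-81.0, 90.0, -0.4]
contact_force: [0.9, 0.5, 1.0]
gripper_width: 0.0004
```

```bash
python3 -m creep '{"jaw":[1,1,1,1,1,1,1,1,1,1],"translation":[[0,0,0],[0,0,0],[0,0,0],[0,0,0],[0.01,0,0],[0.02,0,0],[0.02,0,0],[0.02,0,0],[0.02,0,0],[0.01,0,0]],"roll":[0.14,0.14,0.14,0.14,0.14,0.14,0.14,0.14,0.14,0.14]}'
cat > look.py <<'E'
import sys
from plant import *
from h import *
s=get_state(); c=capture("wrist"); P=T_tool(s)@c["tool_from_camera"]
n=sys.argv[1]; cv2.imwrite(f"pics/{n}.png",c["image"][:,:,::-1]); np.savez(f"pics/{n}.npz",P=P,**c)
print(s["time_s"],s["tcp_pos"].round(4),s["eef_rot"].round(2),"cam",P[:3,3].round(4))
for k in ("blue","green","red"): print(k,blobs(c["image"],k,8)[1])
E
python3 look.py w1
```

```text
time_s: 4.45
tcp_pos: [0.7053, -0.2337, 0.3442]
eef_rot: [161.8, 89.8, 161.8]
contact_force: [0.8, 0.5, 0.7]
gripper_width: 0.0002
4.45 [ 0.7053 -0.2337  0.3442] [161.8   89.84 161.8 ] cam [ 0.6384 -0.234   0.5027]
blue [([236.97, 52.42], [226, 41, 23, 24, 420]), ([388.23, 55.95], [377, 44, 23, 24, 418])]
green [([271.11, 154.57], [267, 150, 9, 9, 44]), ([342.35, 160.68], [339, 157, 8, 8, 34]), ([101.8, 302.9], [46, 287, 119, 31, 2702]), ([515.71, 397.3], [459, 395, 106, 5, 440])]
red [([180.32, 116.25], [146, 108, 67, 19, 938]), ([634.14, 125.04], [629, 121, 11, 9, 28]), ([292.0, 150.37], [287, 145, 11, 12, 52]), ([327.73, 151.32], [325, 146, 7, 11, 37])]
```

View pics/w1.png

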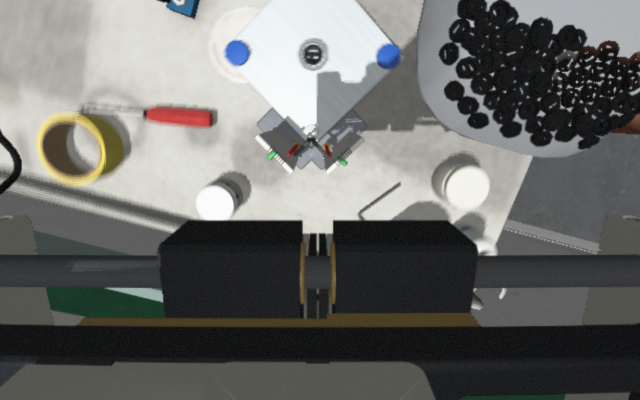

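```bash
python3 -m creep '{"jaw":[1,1,1,1,1,1,1,1,1,1],"translation":[[0.01,0,0],[0.02,0,0],[0.02,0,0],[0.02,0,0],[0.02,0,0],[0.01,0,0],[0.005,0,0],[0,0,0],[0,0,0],[0,0,0]],"roll":[0,0,0,0,0,0,0,0,0,0]}'
python3 look.py w2; python3 -c "
import cv2;a=cv2.imread('pics/w2.png');cv2.imwrite('pics/w2c.png',cv2.resize(a[120:220,230:390],None,fx=5,fy=5,interpolation=cv2.INTER_CUBIC))"
```

```text
time_s: 5.5
tcp_pos: [0.7064, -0.2341, 0.2428]
eef_rot: [-12.5, 89.9, -12.2]
contact_force: [0.4, 0.5, 0.7]
gripper_width: 0.0004
5.5 [ 0.7064 -0.2341  0.2428] [-12.54  89.9  -12.18] cam [ 0.6388 -0.2346  0.401 ]
blue [([211.33, 32.67], [196, 16, 32, 34, 818]), ([409.92, 35.45], [395, 19, 31, 34, 819])]
green [([254.13, 169.42], [248, 164, 13, 12, 91]), ([352.61, 177.14], [347, 171, 12, 13, 76])]
red [([144.03, 116.92], [100, 105, 87, 25, 1677]), ([283.98, 161.46], [276, 152, 17, 20, 117]), ([331.99, 162.68], [327, 152, 11, 21, 99])]
```

View pics/w2.png

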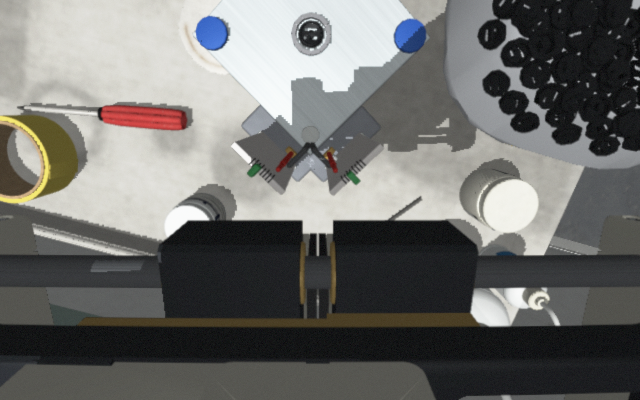

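View pics/w2c.png

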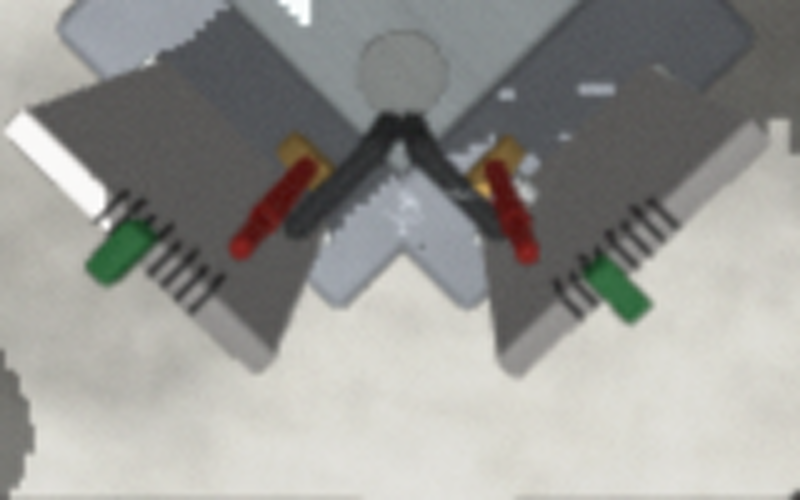

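```bash
cat > meas.py <<'E'
import sys
from h import *
def load(n):
    c=dict(np.load(f"pics/{n}.npz")); return c,c["P"]
def nest(L,R):
    L,R=L[:2],R[:2]; d=R-L; yaw=np.arctan2(d[1],d[0])+np.pi/4
    M=np.array([[np.cos(yaw),-np.sin(yaw)],[np.sin(yaw),np.cos(yaw)]])
    return (L+R)/2,M,np.degrees(yaw)
E
python3 - <<'E'
from meas import *
c,P=load("w2")
b=onz(c,P,[[409.92,35.45],[211.33,32.67]],.055)
o,M,y=nest(b[0],b[1]); print("pads",b.round(4),np.linalg.norm(b[0]-b[1]),"yaw",y,"o",o)
f=lambda q:(np.array(q)+.5)/5-.5+[230,120]
for zt in (.150,.154):
  for zm in (.145,.152):
    t=onz(c,P,f([[527,250],[240,249]]),zt)[:,:2]; m=onz(c,P,[[352.61,177.14],[254.13,169.42]],zm)[:,:2]
    tn=(t-o)@M*1e3; mn=(m-o)@M*1e3
    print(zt,zm,"tips",tn.round(1).tolist(),"marks",mn.round(1).tolist(),"L go",(tn[0]-mn[0])[0].round(2),"R go",(tn[1]-mn[1])[1].round(2))
# pivot/orange hub & projection of upright
for z in (.042,):
    print("hub",((onz(c,P,f([[500,165],[300,160]]),z)[:,:2]-o)@M*1e3).round(1))
E
```

```text
pads [[ 0.5708 -0.1494  0.055 ]
 [ 0.5697 -0.3321  0.055 ]] 0.18274515156310528 yaw -45.32831125456362 o [ 0.57025671 -0.2407406 ]
0.15 0.145 tips [[63.5, 92.2], [93.4, 62.9]] marks [[58.4, 106.3], [106.8, 51.0]] L go 5.11 R go 11.98
0.15 0.152 tips [[63.5, 92.2], [93.4, 62.9]] marks [[58.0, 104.8], [105.1, 51.0]] L go 5.51 R go 11.92
0.154 0.145 tips [[63.2, 91.6], [92.6, 62.8]] marks [[58.4, 106.3], [106.8, 51.0]] L go 4.8 R go 11.82
0.154 0.152 tips [[63.2, 91.6], [92.6, 62.8]] marks [[58.0, 104.8], [105.1, 51.0]] L go 5.2 R go 11.76
hub [[63.8 92.4]
 [92.5 62.9]]
```

Run:
```python
import cv2
a=cv2.imread('pics/scene0.png');cv2.imwrite('pics/d1.png',cv2.resize(a[90:250,80:300],None,fx=3.6,fy=3.6,interpolation=cv2.INTER_CUBIC))
a=cv2.imread('pics/top0.png');cv2.imwrite('pics/d2.png',cv2.resize(a[150:360,100:300],None,fx=2.8,fy=2.8,interpolation=cv2.INTER_CUBIC))
```

```text
(no output)
```

View pics/d1.png

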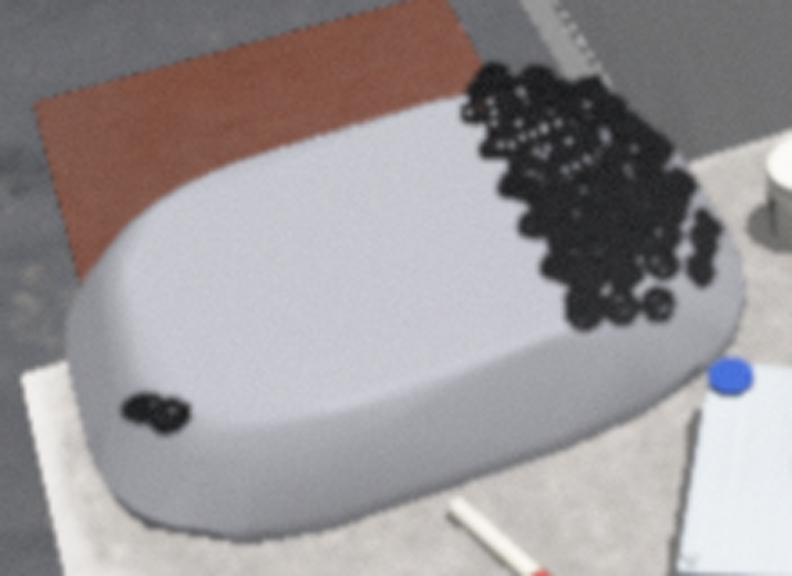

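View pics/d2.png

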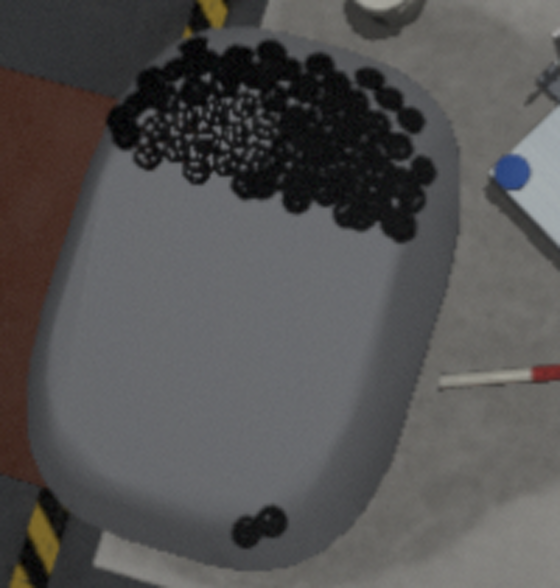

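```bash
python3 - <<'E'
from plant import *
from h import *
c=capture("top"); s=capture("scene")
def tri(a,b):
    o1,d1=ray(c,c["pose"],[a]); o2,d2=ray(s,s["pose"],[b]); d1,d2=d1[0],d2[0]
    t=np.linalg.lstsq(np.c_[d1,-d2],o2-o1,rcond=None)[0]; p,q=o1+t[0]*d1,o2+t[1]*d2
    print(((p+q)/2).round(3),np.linalg.norm(p-q).round(4))
tri([243.6,231.4],[242.5,175.6]); tri([192.1,337.5],[123.6,204.4])
for z in (0,.1): print(z,onz(c,c["pose"],[[264,203],[262,235]],z).round(3))
E
python3 - <<'E'
from meas import *
c,P=load("w2")
f=lambda q:(np.array(q)+.5)/5-.5+[230,120]
print("scale plate L top edge ends",onz(c,P,f([[770,140],[515,370]]),.145).round(3),"R",onz(c,P,f([[15,120],[260,365]]),.145).round(3))
E
```

```text
[ 0.525 -0.066  0.079] 0.0029
[0.288 0.046 0.065] 0.0004
0 [[ 0.598 -0.098  0.   ]
 [ 0.521 -0.095  0.   ]]
0.1 [[ 0.585 -0.112  0.1  ]
 [ 0.514 -0.109  0.1  ]]
scale plate L top edge ends [[ 0.665 -0.186  0.145]
 [ 0.7   -0.222  0.145]] R [[ 0.663 -0.296  0.145]
 [ 0.699 -0.261  0.145]]
```

Run:
```python
from plant import *
from h import *
import cv2
c=capture("top"); s=capture("scene")
def tri(a,b):
    o1,d1=ray(c,c["pose"],[a]); o2,d2=ray(s,s["pose"],[b]); d1,d2=d1[0],d2[0]
    t=np.linalg.lstsq(np.c_[d1,-d2],o2-o1,rcond=None)[0]; p,q=o1+t[0]*d1,o2+t[1]*d2
    print(((p+q)/2).round(3),np.linalg.norm(p-q).round(4))
tri([399.5,254],[325.5,252.5])
a=cv2.imread('pics/top0.png');cv2.imwrite('pics/d3.png',cv2.resize(a[190:310,340:500],None,fx=5,fy=5,interpolation=cv2.INTER_CUBIC))
```

```text
[ 0.473 -0.396  0.191] 0.0013
```

View pics/d3.png

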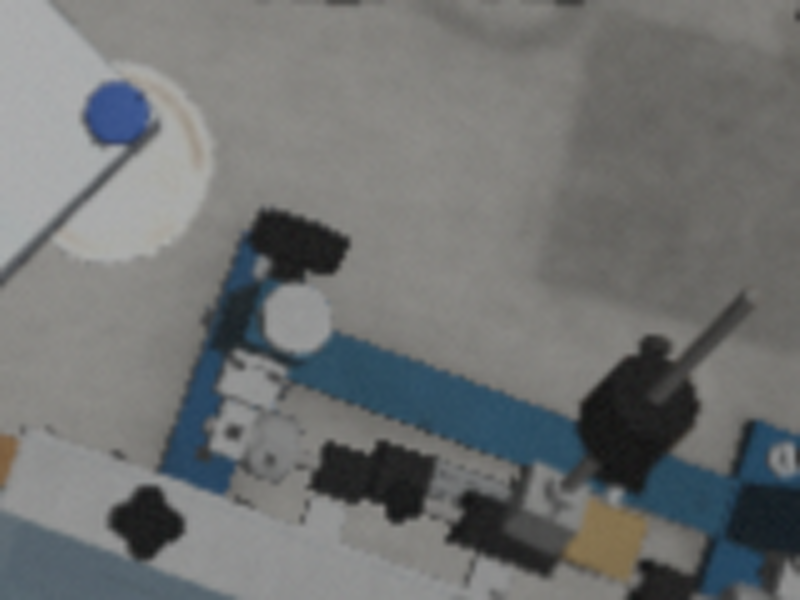

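```bash
python3 - <<'E'
from plant import *
from h import *
c=capture("top"); s=capture("scene")
def tri(a,b):
    o1,d1=ray(c,c["pose"],[a]); o2,d2=ray(s,s["pose"],[b]); d1,d2=d1[0],d2[0]
    t=np.linalg.lstsq(np.c_[d1,-d2],o2-o1,rcond=None)[0]; p,q=o1+t[0]*d1,o2+t[1]*d2
    print(((p+q)/2).round(3),np.linalg.norm(p-q).round(4))
tri([399.4,238.6],[343,275])
print(get_state()["time_s"])
E
python3 -m creep '{"jaw":[1,1,1,1,1,1,1,1,1,1],"translation":[[0,0.0085,-0.0135],[0,0.0085,-0.0135],[0,0.0085,-0.0135],[0,0.0085,-0.0135],[0,0.0085,-0.0135],[0,0.0085,-0.0135],[0,0.0085,-0.0135],[0,0.0085,-0.0135],[0,0.0085,-0.0135],[0,0.0085,-0.0135]],"roll":[0,0,0,0,0,0,0,0,0,0]}'
```

```text
[ 0.509 -0.409  0.095] 0.0002
5.85
time_s: 6.85
tcp_pos: [0.5698, -0.1495, 0.2417]
eef_rot: [-0.7, 90.0, -0.4]
contact_force: [1.3, 0.8, 0.2]
gripper_width: 0.0006
```

```bash
python3 -m creep '{"jaw":[1,1,1,1,1,1,1,1,1,1],"translation":[[0.02,0,0.001],[0.02,0,0],[0.02,0,0],[0.02,0,0],[0.02,0,0],[0.02,0,0],[0.02,0,0],[0.02,0,0],[0.01,0,0],[0.005,0,0]],"roll":[0,0,0,0,0,0,0,0,0,0]}'
python3 -m creep '{"jaw":[1,1,1,1,1,1,1,1,1,1],"translation":[[0.003,0,0],[0.002,0,0],[0.001,0,0],[0.001,0,0],[0.001,0,0],[0.001,0,0],[0.001,0,0],[0,0,0],[0,0,0],[0,0,0]],"roll":[0,0,0,0,0,0,0,0,0,0]}'; python3 look.py l1
```

```text
time_s: 7.85
tcp_pos: [0.5711, -0.1498, 0.0658]
eef_rot: [-172.9, 89.9, -172.5]
contact_force: [-0.2, -0.1, 0.6]
gripper_width: 0.0005
time_s: 8.85
tcp_pos: [0.5714, -0.1497, 0.0566]
eef_rot: [-10.3, 90.0, -9.9]
contact_force: [-0.1, -0.4, -0.4]
gripper_width: 0.0004
8.85 [ 0.5714 -0.1497  0.0566] [-10.26  90.    -9.93] cam [ 0.5042 -0.1503  0.2149]
blue [([317.41, 228.55], [302, 219, 31, 37, 431])]
green []
red []
```

View pics/l1.png

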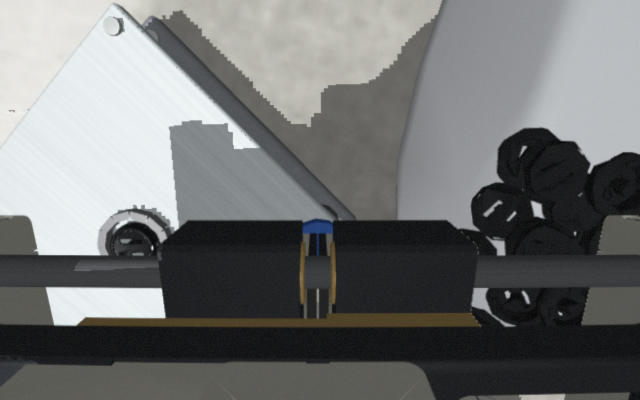

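```bash
python3 -m creep '{"jaw":[1,1,1,1,1,1,1,1,1,1],"translation":[[0.001,0,0],[0.001,0,0],[0.001,0,0],[0.001,0,0],[0,0,0],[0,0,0],[0,0,0],[0,0,0],[0,0,0],[0,0,0]],"roll":[0,0,0,0,0,0,0,0,0,0]}'
python3 -m creep '{"jaw":[1,1,1,1,1,1,1,1,1,1],"translation":[[0.001,0,0],[0.001,0,0],[0.001,0,0],[0,0,0],[0,0,0],[0,0,0],[0,0,0],[0,0,0],[0,0,0],[0,0,0]],"roll":[0,0,0,0,0,0,0,0,0,0]}'; python3 -c "
from plant import *
print(get_state()['tcp_pos'],get_state()['contact_force'])"
```

```text
time_s: 9.9
tcp_pos: [0.5713, -0.1497, 0.0526]
eef_rot: [137.9, 90.0, 138.2]
contact_force: [-1.4, 1.8, 3.0]
gripper_width: 0.0008
time_s: 10.9
tcp_pos: [0.5714, -0.1497, 0.0495]
eef_rot: [167.1, 90.0, 167.5]
contact_force: [-1.9, 2.5, 3.4]
gripper_width: 0.0005
[ 0.57135462 -0.14972153  0.04954006] [-1.90276822  2.4509275   3.38881947]
```

```bash
python3 -m creep '{"jaw":[1,1,1,1,1,1,1,1,1,1],"translation":[[-0.004,0,0],[-0.02,0,0],[-0.026,0,0],[0,-0.026,0],[0,-0.026,0],[0,-0.026,0],[0,-0.026,0],[0,-0.026,0],[0,-0.026,0],[0,-0.027,0]],"roll":[0,0,0,0,0,0,0,0,0,0]}'
python3 -m creep '{"jaw":[1,1,1,1,1,1,1,1,1,1],"translation":[[0.01,0,0],[0.01,0,0],[0.01,0,0],[0.005,0,0],[0.004,0,0],[0.002,0,0],[0,0,0],[0,0,0],[0,0,0],[0,0,0]],"roll":[0,0,0,0,0,0,0,0,0,0]}'; python3 look.py r1
```

```text
time_s: 11.9
tcp_pos: [0.5726, -0.3341, 0.0996]
eef_rot: [-46.6, 90.0, -46.2]
contact_force: [0.3, 0.1, -0.8]
gripper_width: 0.0002
time_s: 12.9
tcp_pos: [0.5727, -0.3328, 0.0589]
eef_rot: [-14.5, 90.0, -14.1]
contact_force: [0.4, 0.3, 0.5]
gripper_width: 0.0005
12.9 [ 0.5727 -0.3328  0.0589] [-14.48  89.97 -14.15] cam [ 0.5053 -0.3333  0.2172]
blue [([316.84, 225.04], [299, 213, 36, 43, 634])]
green []
red [([140.67, 311.92], [114, 306, 52, 12, 553])]
```

View pics/r1.png

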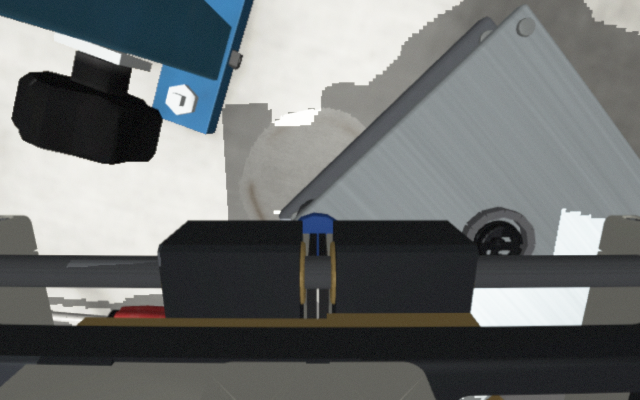

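```bash
python3 -m creep '{"jaw":[1,1,1,1,1,1,1,1,1,1],"translation":[[0,0,-0.002],[0.002,0,0],[0.001,0,0],[0.002,0,0],[0.002,0,0],[0.002,0,0],[0.002,0,0],[0.001,0,0],[0,0,0],[0,0,0]],"roll":[0,0,0,0,0,0,0,0,0,0]}'
python3 -m creep '{"jaw":[1,1,1,1,1,1,1,1,1,1],"translation":[[0.001,0,0],[0.001,0,0],[0.001,0,0],[0.001,0,0],[0,0,0],[0,0,0],[0,0,0],[0,0,0],[0,0,0],[0,0,0]],"roll":[0,0,0,0,0,0,0,0,0,0]}'; python3 -c "
from plant import *
print(get_state()['tcp_pos'],get_state()['contact_force'])"
```

```text
time_s: 13.95
tcp_pos: [0.5703, -0.3329, 0.0467]
eef_rot: [-145.4, 90.0, -145.0]
contact_force: [-2.7, -3.9, 4.1]
gripper_width: 0.0004
time_s: 14.95
tcp_pos: [0.5704, -0.333, 0.0429]
eef_rot: [-76.7, 90.0, -76.4]
contact_force: [-3.4, -3.3, 5.1]
gripper_width: 0.0003
[ 0.57041023 -0.3330068   0.04291322] [-3.44081397 -3.31759333  5.07360511]
```

```bash
python3 -m creep '{"jaw":[1,1,1,1,1,1,1,1,1,1],"translation":[[-0.004,0,0],[-0.03,0,0],[-0.045,0,0],[-0.045,0,0],[-0.045,0,0],[-0.031,0,0],[0,0.025,0.034],[0,0.025,0.034],[0,0.025,0.034],[0,0.024,0.034]],"roll":[0,0,0,0,0,0,0,0,0,0]}'
python3 -m creep '{"jaw":[1,1,1,1,1,1,1,1,1,1],"translation":[[0,0,0],[0,0,0],[0,0,0],[0,0,0],[0,0,0],[0,0,0],[0,0,0],[0,0,0],[0,0,0],[0,0,0]],"roll":[0,0,0,0,0,0,0,0,0,0]}'
python3 look.py w3; python3 -c "
import cv2;a=cv2.imread('pics/w3.png');cv2.imwrite('pics/w3c.png',cv2.resize(a[120:220,230:390],None,fx=5,fy=5,interpolation=cv2.INTER_CUBIC))"
```

```text
time_s: 15.95
tcp_pos: [0.7075, -0.2309, 0.2424]
eef_rot: [51.2, 89.9, 51.6]
contact_force: [0.2, -0.2, 0.5]
gripper_width: 0.0004
time_s: 16.95
tcp_pos: [0.7059, -0.233, 0.2425]
eef_rot: [-164.1, 90.0, -163.8]
contact_force: [-0.1, 0.5, 0.2]
gripper_width: 0.0007
16.95 [ 0.7059 -0.233   0.2425] [-164.12   90.   -163.79] cam [ 0.6386 -0.2335  0.4008]
blue [([210.05, 33.72], [195, 17, 31, 34, 814]), ([408.34, 36.39], [393, 20, 31, 34, 808])]
green [([252.3, 170.5], [246, 165, 14, 12, 90]), ([350.91, 177.91], [345, 172, 13, 13, 74])]
red [([142.94, 117.89], [99, 106, 87, 25, 1677]), ([277.4, 157.46], [265, 152, 26, 12, 130]), ([332.39, 161.54], [326, 153, 13, 18, 92])]
```

View pics/w3c.png

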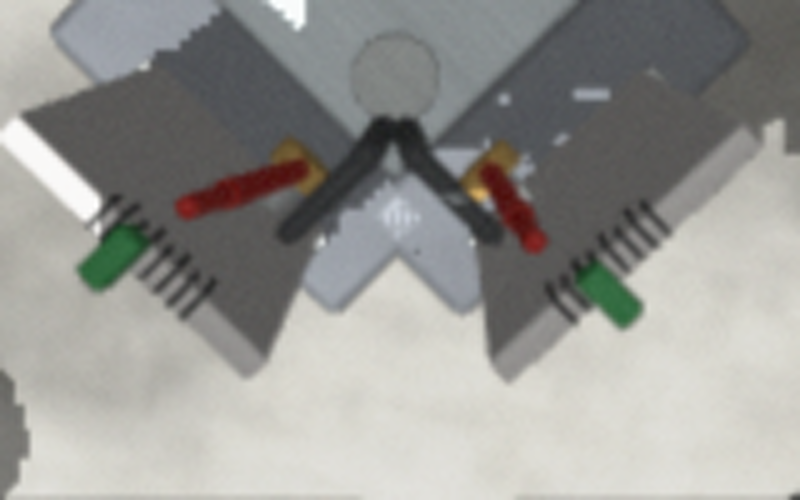

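Run:
```python
from meas import *
f=lambda q:(np.array(q)+.5)/5-.5+[230,120]
for n,pads,tips,marks in (("w2",[[409.92,35.45],[211.33,32.67]],[[527,250],[240,249]],[[352.61,177.14],[254.13,169.42]]),
                  ("w3",[[408.34,36.39],[210.05,33.72]],[[536,241],[188,208]],[[350.91,177.91],[252.3,170.5]])):
    c,P=load(n); b=onz(c,P,pads,.055); o,M,y=nest(b[0],b[1]); print(n,y)
    t=onz(c,P,f(tips),.152)[:,:2]; m=onz(c,P,marks,.149)[:,:2]
    tn=(t-o)@M*1e3; mn=(m-o)@M*1e3
    print("tips",tn.round(1).tolist(),"marks",mn.round(1).tolist(),"L go",(tn[0]-mn[0])[0].round(2),"R go",(tn[1]-mn[1])[1].round(2))
```

```text
w2 -45.32831125456362
tips [[63.4, 91.9], [93.0, 62.8]] marks [[58.2, 105.4], [105.9, 51.0]] L go 5.19 R go 11.86
w3 -45.32955106166883
tips [[60.2, 92.2], [92.6, 53.8]] marks [[58.1, 105.3], [105.9, 51.0]] L go 2.06 R go 2.9
```

```bash
python3 -m creep '{"jaw":[1,1,1,1,1,1,1,1,1,1],"translation":[[0,0.017,-0.027],[0,0.017,-0.027],[0,0.017,-0.027],[0,0.016,-0.027],[0,0.016,-0.027],[0.01,0,0],[0.03,0,0],[0.03,0,0],[0.03,0,0],[0.03,0,0]],"roll":[0,0,0,0,0,0,0,0,0,0]}'
python3 -m creep '{"jaw":[1,1,1,1,1,1,1,1,1,1],"translation":[[0.02,0,0],[0.015,0,0],[0.01,0,0],[0.005,0,0],[0.003,0,0],[0,0,0],[0,0,0],[0,0,0],[0,0,0],[0,0,0]],"roll":[0,0,0,0,0,0,0,0,0,0]}'
```

```text
time_s: 18.0
tcp_pos: [0.5707, -0.1508, 0.1115]
eef_rot: [-2.6, 90.0, -2.2]
contact_force: [-0.4, 0.1, 0.5]
gripper_width: 0.0004
time_s: 19.0
tcp_pos: [0.5706, -0.1507, 0.0599]
eef_rot: [3.5, 90.0, 3.8]
contact_force: [0.2, -1.0, -0.1]
gripper_width: 0.0007
```

```bash
python3 -m creep '{"jaw":[1,1,1,1,1,1,1,1,1,1],"translation":[[0,0.001,0.001],[0.002,0,0],[0.002,0,0],[0.002,0,0],[0.002,0,0],[0.001,0,0],[0.001,0,0],[0.001,0,0],[0,0,0],[0,0,0]],"roll":[0,0,0,0,0,0,0,0,0,0]}'
```

```text
time_s: 20.0
tcp_pos: [0.5713, -0.1497, 0.0486]
eef_rot: [164.1, 90.0, 164.5]
contact_force: [-1.8, 2.3, 4.0]
gripper_width: 0.0004
```

```bash
python3 -m creep '{"jaw":[1,1,1,1,1,1,1,1,1,1],"translation":[[0.0005,0,0],[0.0005,0,0],[0.0004,0,0],[0,0,0],[0,0,0],[0,0,0],[0,0,0],[0,0,0],[0,0,0],[0,0,0]],"roll":[0,0,0,0,0,0,0,0,0,0]}'
python3 -m creep '{"jaw":[1,1,1,1,1,1,1,1,1,1],"translation":[[-0.004,0,0],[-0.02,0,0],[-0.026,0,0],[0,-0.026,0],[0,-0.026,0],[0,-0.026,0],[0,-0.026,0],[0,-0.026,0],[0,-0.026,0],[0,-0.027,0]],"roll":[0,0,0,0,0,0,0,0,0,0]}'
python3 -m creep '{"jaw":[1,1,1,1,1,1,1,1,1,1],"translation":[[0.01,0,0],[0.01,0,0],[0.01,0,-0.001],[0.005,0,0],[0.002,0,0],[0,0,0],[0,0,0],[0,0,0],[0,0,0],[0,0,0]],"roll":[0,0,0,0,0,0,0,0,0,0]}'
```

```text
time_s: 21.0
tcp_pos: [0.5714, -0.1497, 0.0471]
eef_rot: [166.9, 90.0, 167.2]
contact_force: [-3.0, 3.5, 4.4]
gripper_width: 0.0007
time_s: 22.0
tcp_pos: [0.5728, -0.3343, 0.0972]
eef_rot: [-43.8, 89.9, -43.5]
contact_force: [1.4, 0.5, 0.5]
gripper_width: 0.0005
time_s: 23.0
tcp_pos: [0.5716, -0.3328, 0.0605]
eef_rot: [-13.5, 90.0, -13.2]
contact_force: [-0.5, 0.5, -0.5]
gripper_width: 0.0004
```

Now right: .0605 → .0395, in two steps.

```bash
python3 -m creep '{"jaw":[1,1,1,1,1,1,1,1,1,1],"translation":[[0,0,-0.001],[0.003,0,0],[0.002,0,0],[0.002,0,0],[0.002,0,0],[0.002,0,0],[0.002,0,0],[0.002,0,0],[0.002,0,0],[0.001,0,0]],"roll":[0,0,0,0,0,0,0,0,0,0]}'
python3 -m creep '{"jaw":[1,1,1,1,1,1,1,1,1,1],"translation":[[0,0,0],[0.0005,0,0],[0.0005,0,0],[0,0,0],[0,0,0],[0,0,0],[0,0,0],[0,0,0],[0,0,0],[0,0,0]],"roll":[0,0,0,0,0,0,0,0,0,0]}'
```

```text
time_s: 24.0
tcp_pos: [0.5702, -0.3332, 0.0423]
eef_rot: [-124.5, 90.0, -124.1]
contact_force: [-3.5, -2.4, 6.5]
gripper_width: 0.0003
time_s: 25.0
tcp_pos: [0.5703, -0.3332, 0.0416]
eef_rot: [-105.4, 90.0, -105.1]
contact_force: [-4.2, -3.3, 5.9]
gripper_width: 0.0003
```

```bash
python3 -m creep '{"jaw":[1,1,1,1,1,1,1,1,1,1],"translation":[[0.0005,0,0],[0.0005,0,0],[0.0005,0,0],[0.0005,0,0],[0,0,0],[0,0,0],[0,0,0],[0,0,0],[0,0,0],[0,0,0]],"roll":[0,0,0,0,0,0,0,0,0,0]}'
python3 -m creep '{"jaw":[1,1,1,1,1,1,1,1,1,1],"translation":[[-0.004,0,0],[-0.03,0,0],[-0.045,0,0],[-0.045,0,0],[-0.045,0,0],[-0.034,0,0],[0,0.025,0.034],[0,0.025,0.034],[0,0.025,0.034],[0,0.024,0.034]],"roll":[0,0,0,0,0,0,0,0,0,0]}'
python3 -m creep '{"jaw":[1,1,1,1,1,1,1,1,1,1],"translation":[[0,0,0],[0,0,0],[0,0,0],[0,0,0],[0,0,0],[0,0,0],[0,0,0],[0,0,0],[0,0,0],[0,0,0]],"roll":[0,0,0,0,0,0,0,0,0,0]}'
python3 look.py w4; python3 -c "
import cv2;a=cv2.imread('pics/w4.png');cv2.imwrite('pics/w4c.png',cv2.resize(a[120:220,230:390],None,fx=5,fy=5,interpolation=cv2.INTER_CUBIC))"
```

```text
time_s: 26.0
tcp_pos: [0.5703, -0.3333, 0.0397]
eef_rot: [-95.1, 90.0, -94.8]
contact_force: [-4.9, -3.4, 7.2]
gripper_width: 0.0005
time_s: 27.0
tcp_pos: [0.7073, -0.2312, 0.2417]
eef_rot: [59.8, 89.9, 60.1]
contact_force: [0.5, -0.9, 0.5]
gripper_width: 0.0009
time_s: 28.0
tcp_pos: [0.7059, -0.233, 0.2422]
eef_rot: [110.0, 90.0, 110.3]
contact_force: [-0.7, 0.5, -0.4]
gripper_width: 0.0006
28.0 [ 0.7059 -0.233   0.2422] [109.96  90.   110.29] cam [ 0.6386 -0.2335  0.4005]
blue [([209.92, 33.62], [194, 17, 32, 34, 815]), ([408.43, 36.26], [393, 20, 31, 33, 807])]
green [([252.3, 170.5], [246, 165, 14, 12, 90]), ([351.09, 178.11], [345, 172, 13, 13, 75])]
red [([142.76, 117.89], [99, 106, 87, 25, 1677]), ([276.46, 155.9], [262, 152, 29, 9, 143]), ([333.32, 160.41], [326, 153, 15, 16, 88])]
```

View pics/w4c.png

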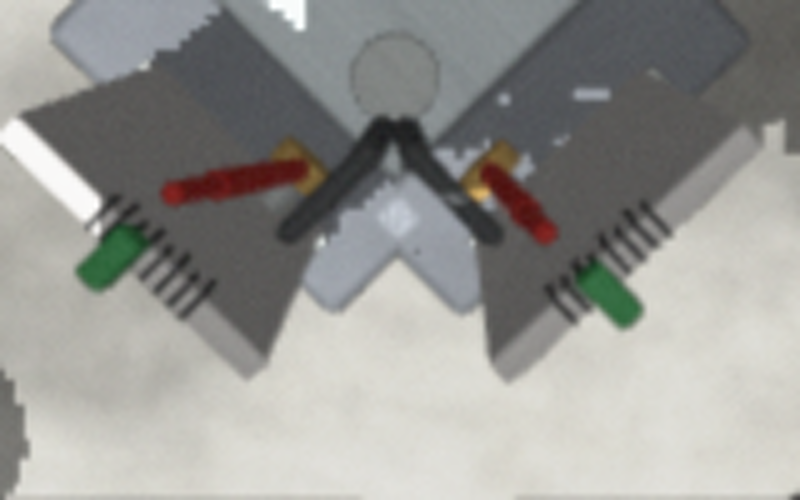

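Run:
```python
from meas import *
f=lambda q:(np.array(q)+.5)/5-.5+[230,120]
for n,pads,tips,marks in (("w4",[[408.43,36.26],[209.92,33.62]],[[546,231],[172,193]],[[351.09,178.11],[252.3,170.5]]),):
  for zt,zm in ((.152,.149),(.155,.149),(.152,.145),(.150,.152)):
    c,P=load(n); b=onz(c,P,pads,.055); o,M,y=nest(b[0],b[1])
    t=onz(c,P,f(tips),zt)[:,:2]; m=onz(c,P,marks,zm)[:,:2]
    tn=(t-o)@M*1e3; mn=(m-o)@M*1e3
    print("tips",tn.round(1).tolist(),"marks",mn.round(1).tolist(),"L go",(tn[0]-mn[0])[0].round(2),"R go",(tn[1]-mn[1])[1].round(2))
```

```text
tips [[58.1, 92.1], [92.6, 50.8]] marks [[58.1, 105.5], [105.9, 51.0]] L go 0.02 R go -0.19
tips [[58.0, 91.6], [92.0, 50.8]] marks [[58.1, 105.5], [105.9, 51.0]] L go -0.16 R go -0.16
tips [[58.1, 92.1], [92.6, 50.8]] marks [[58.4, 106.3], [106.9, 50.9]] L go -0.22 R go -0.15
tips [[58.3, 92.4], [93.0, 50.7]] marks [[57.9, 104.8], [105.1, 51.0]] L go 0.33 R go -0.25
```

```bash
python3 -m creep '{"jaw":[1,1,1,1,1,1,1,1,1,1],"translation":[[-0.02,0,0],[-0.04,0,0],[-0.04,0,0],[-0.04,0,0],[0,0,-0.02],[0,0.03,-0.03],[0,0.04,-0.03],[0,0.04,-0.03],[0,0.04,-0.03],[0,0.04,-0.02]],"roll":[0,0,0,0,0,0,0,0,0,0]}'
python3 -m creep '{"jaw":[1,1,1,1,1,1,1,1,1,1],"translation":[[0,0.04,0],[0,0.04,0],[0,0.04,0],[0,0.04,0],[0,0.03,0],[0,0.02,0],[0,0,0],[0,0,0],[0,0,0],[0,0,0]],"roll":[0,0,0,0,0,0,0,0,0,0]}'
python3 - <<'E'
from plant import *
from h import *
ims=[]
for n,(r0,c0) in (("top",(125,240)),("scene",(130,240))):
    c=capture(n); im=c["image"]; cv2.imwrite(f"pics/{n}9.png",im[:,:,::-1])
    cv2.imwrite(f"pics/{n}9c.png",cv2.resize(im[r0:r0+150,c0:c0+160,::-1],None,fx=4,fy=4,interpolation=cv2.INTER_CUBIC))
    a=cv2.imread(f"pics/{n}0.png").astype(int)
    for k in ("blue","red"): print(n,k,[b[0] for b in blobs(im,k,20)[1] if 200<b[0][0]<480 and 120<b[0][1]<300], [b[0] for b in blobs(a[:,:,::-1].astype(np.uint8),k,20)[1] if 200<b[0][0]<480 and 120<b[0][1]<300])
E
```

```text
time_s: 29.05
tcp_pos: [0.5428, -0.0429, 0.3828]
eef_rot: [15.3, 89.9, 15.6]
contact_force: [0.6, 2.1, 1.2]
gripper_width: 0.0006
time_s: 30.05
tcp_pos: [0.5436, 0.1652, 0.3824]
eef_rot: [21.3, 90.0, 21.5]
contact_force: [1.4, 0.7, 0.0]
gripper_width: 0.0002
top blue [[282.37, 211.1], [363.0, 212.34]] [[282.37, 211.1], [363.0, 212.34]]
top red [[399.85, 182.33], [300.05, 282.43]] [[399.89, 182.33], [300.03, 282.42]]
scene blue [[282.2, 193.98], [338.33, 245.01]] [[282.27, 193.97], [338.28, 245.0]]
scene red [[393.09, 261.27], [234.64, 255.28]] [[393.12, 261.31], [234.57, 255.21]]
```

View pics/top9.png

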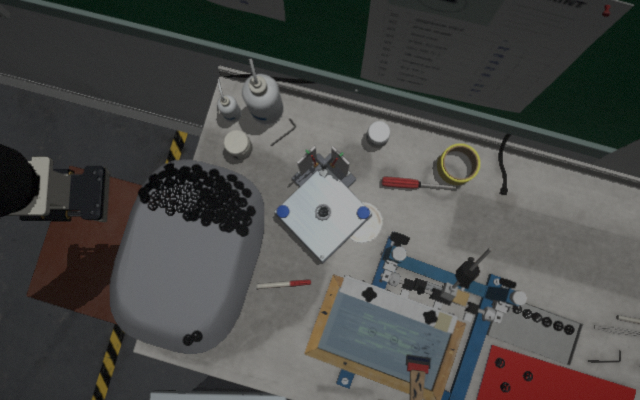

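View pics/scene9c.png

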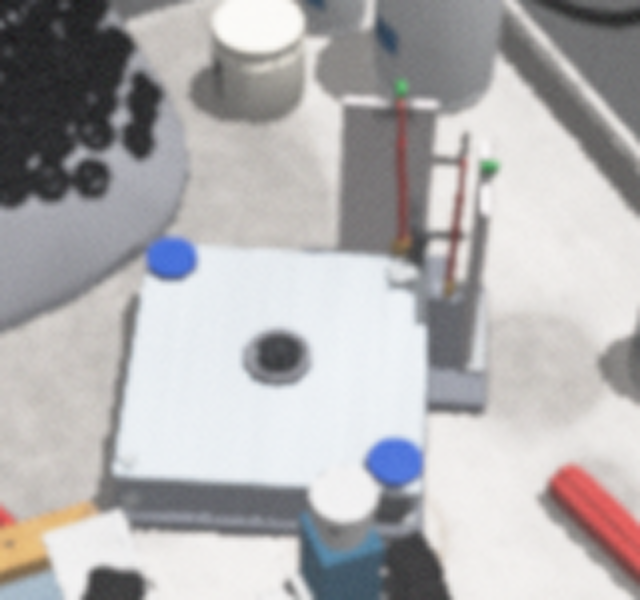

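```bash
python3 -c "
from plant import *
print(get_state()['qd'].round(2)); print(close_job())"
```

```text
[ 0.11  0.04  0.1   0.04  0.1  -0.08]
the job is handed in; nothing more can be done
None
```

I pressed both sprung corners with the closed fingertips, and by my measurements both needles now stand on their marks. I pressed each corner once short of its mark, measured with the wrist camera, then pressed the rest of the way. The final pad travel was about 7.9 mm on the left and 15.3 mm on the right. I handed the job in at about 30 s.

**Needles:** In the last wrist picture the left tip was 0.0 mm from its mark and the right tip about 0.2 mm past its mark. Changing the assumed tip and mark heights moved these by no more than about 0.35 mm. The scene camera shows the left needle directly under its mark. It shows the right needle too edge-on to judge, so the right rests on the wrist picture alone.

**Everything else:** In the top and scene pictures both pads are back within 0.1 px of where they started, and so are the screwdriver and the marker. The cap, the jar and the hex key look unmoved by eye; I did not measure them. The arm stands clear, touching nothing.

**Disagreement:** All three cameras gave the nest's turn as about 45° clockwise, outside the stated 9 to 40°. I used the measured value. The scale plate edges gave about 45.8°, which supports it.

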